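# Restock the moisture-tin lane, oldest to the front

### The job

Restock the tin lane first-in-first-out. First pull the old lidded tin that is already in the lane forward to the front stop, the end nearest the robot; only then take the single new lidded tin of the same kind that stands by itself on the bench (not one of the stored pair in the far right corner) and set it down in the lane close up behind the old one. Keep both tins upright, and leave both standing flat on the lane floor between the side rails.

Things in the scene. Friction and masses are not known exactly. Their poses are not given: they have to be found in the camera images.
- lane: Fixed straight aluminium track on the bench. Origin: centre of its underside; +x runs from front (nearest the robot) to back, y across, z up. Floor x -85 to +85 mm, 3 mm thick (tins stand 3 mm above the bench). Side rails 72 mm apart inside, 4 mm thick, tops 9 mm above the bench. Front stop 22 mm high, inner face at x = -85 mm; a tin touching it has its axis at x = -54 mm. Back end open.
- old_tin: Old stock: round white-grey metal tin with a lid, standing in the lane some way back from the front stop. 64 mm across the lid rim (body 60 mm), 35 mm high, about 80 g; the lid stays on. Origin: centre of its underside; z up along its axis; turned about z at random.
- new_tin: New stock: the same kind of tin (64 mm rim, 60 mm body, 35 mm high, about 80 g, lid stays on), on the bench beyond the lane or in the gap between the two rear controllers; a round metal sample cap with a side stub and a black tape roll stand in the other two such places. Not one of the pair in the far corner. Origin: centre of its underside; z up; turned at random.
Things that resemble listed ones, but are neither listed nor needed, are in the scene too. What is shaped like the new_tin but turquoise is not meant.

How it is judged:
By the outcome, as a careful person would: the job done as asked, in the order asked, and still so for the second after the job is handed in, with the robot touching nothing.
It also fails if it takes over 58 s, if anything falls off the work surface, if the arm or the gripper's body presses on something with over 40 N, if the wrist force passes 120 N, or if a joint passes its speed limit or range.

### The arm

A 6-joint arm with a two-finger parallel gripper is mounted at the origin on a cart in front of the work surface, level with it; the furniture and walls round the work are solid. World frame = base frame: x ahead of the robot, y to its left, z up, the work surface at z = 0. Lengths are in m, angles in rad, forces in N, time in s.
With the tool pointing down it reaches from about 0.4 to 0.825 m from the base axis. Payload 7 kg.
Tool frame: the origin (TCP) lies between the finger pads; the fingertips stand 8 mm ahead of it and the grasp point (between the pads) lies 11 mm behind it; y points along the fingers, z is the direction in which the jaws open and shut, and the axes are right-handed (so a half turn about y gives the same grasp; the last joint's range is limited). The gripper opens to 88 mm and grips with 3 to 60 N. Pads are 19 mm wide; open, the fingers measure 130 mm over their backs; the gripper's body (78 mm by 193 mm) begins 47 mm behind the grasp point.
Start: joints at [1.507, 0.359, 0.012, 0, -1.224, -0.288], TCP at [0.233, 0.634, 0.235] pointing down, gripper open.
Joint ranges: [-3.07, 3.07], [-1.43, 2.12], [-1.02, 1.25], [-3.03, 1.67], [-3.05, -0], [-3.03, 3.03]. Speed limits (rad/s): [2.39, 2.39, 3.01, 3.14, 3.14, 3.14].

### API

Orientations are given as a unit quaternion [w, x, y, z].
In Python, from plant import arm gives the robot as it stands. The module is installed in compiled form; this text tells all that it offers.
- The arm moves only by the tool arm_command, never from a script. Its argument "rows" is a list of rows, each a list of 5 numbers: the opening, from 0 (shut) to 1 (fully open), then the shift along the tool's x, y, z as a fraction of full scale, then the turn about the tool's y as a fraction of full scale. A call has 1 to 12 rows; each row is the pose to reach, as a shift and turn from the pose commanded when the call began, along the tool's axes at that moment, turning the shorter way round; what a row does not reach only later rows make up. Full scale, the value 1, is 100 cm for a shift and 360 degrees for a turn. A row lasts 1/8 s, in which the tool goes at most 62.5 mm and 10.7 degrees, less where a joint would pass 70% of its speed; a pose out of reach is approached as far as the arm can. A call with a number of a shift or a turn outside -1 to 1 is refused whole. A call with a gripper value outside its range is refused whole. The fingers move at their own pace and stop on an object; the grip force is fixed at half the most. Time passes only in rows, so rows that repeat a pose let the fingers close. It gives the time, the measured TCP pose, the force and the opening at its end, in the units of the state.
- arm.sense(): the state, without advancing time (a new reading comes with each control period).
- arm.capture(name): name is "scene" or "top" or "wrist"; returns (picture, depth): 480x640x3 uint8, red, green, blue; 480x640 float32, m along the optical axis (not along the pixel's ray), 0 where there is no reading.
- arm.calibration(name): a dict with "fovy" (degrees; the focal length in pixels is half the picture's height over the tangent of half this angle, whatever the lens; pixels are square), "cx", "cy" (the principal point, pixels), "dist_coeffs" ([k1, k2, p1, p2, k3] as OpenCV has them; the pictures are not rectified), "rvec" (rotation vector, rad) and "tvec" (3), from world to camera coordinates, as OpenCV has them. Camera axes: x right, y down, z forward; pixel columns grow to the right and rows downward; lengths in m; the calibration is good to about 2 mm. A picture is of the moment at which its call begins: read the wrist's pose just before it. calibration takes no time and is no camera call; for the wrist camera it gives the pose at the moment of the call.
- arm.hand_in(): hands the job in, once; it reports no verdict.
The state is a dict: "t": time; "joint_pos": joint angles; "dq": joint speeds; "joint_torque": joint torques, N m; "position": TCP position; "ee_rot": TCP orientation; "force": force on the tool from outside, world axes, zero at the start; "ft_torque": the same for the moment, N m; "finger_gap": opening from 0.0 (shut) to 1.0 (fully open).
Only numpy, scipy, OpenCV 4.12 (cv2) and the standard library are available. Lean on these libraries where they do the work, as an engineer would, in place of code of your own. Each camera call takes 0.05 s, during which the arm holds its last target. There are 200 camera calls.

## Working session

There is one attempt and no reset: what is moved stays moved. The work goes in short steps, Python scripts to look and compute and a tool call to move; the robot and the scene stay as the last step left them, time stands still between calls to the robot, and variables do not carry over. Pictures are saved under pics/ and viewed, about 8 in all and at most 12, crops included, and the job is handed in when it is done.

Besides the shell and the picture viewer there is one more tool, called after "Emit:" as name(argument=value, ...) on one line, values as JSON. arm_command: Moves the arm, as the interface text tells. Shift numbers are shares of 100 cm and turn numbers shares of 360 degrees, none past 1 either way. Its arguments: {"type":"object","properties":{"rows":{"type":"array"}},"required":["rows"]}

```bash
mkdir -p pics
cat > h.py <<'E'
import numpy as np, cv2
from plant import arm
def cal(n):
    c=arm.calibration(n); f=240/np.tan(np.radians(c["fovy"])/2)
    K=np.array([[f,0,c["cx"]],[0,f,c["cy"]],[0,0,1.]])
    return K,np.array(c["dist_coeffs"],float),cv2.Rodrigues(np.array(c["rvec"],float))[0],np.array(c["tvec"],float).ravel()
def world(n,uv,z=None,d=None,c=None):
    K,D,R,t=c or cal(n); uv=np.array(uv,float).reshape(-1,1,2)
    p=cv2.undistortPoints(uv,K,D).reshape(-1,2); r=np.c_[p,np.ones(len(p))]
    if d is not None: return (r*np.asarray(d).reshape(-1,1)-t)@R
    o=-R.T@t; w=r@R; return o+w*((z-o[2])/w[:,2])[:,None]
def proj(n,P,c=None):
    K,D,R,t=c or cal(n)
    return cv2.projectPoints(np.array(P,float).reshape(-1,1,3),cv2.Rodrigues(R)[0],t,K,D)[0].reshape(-1,2)
def cap(n,tag):
    c=cal(n); im,d=arm.capture(n); cv2.imwrite(f"pics/{tag}.png",im[:,:,::-1]); np.savez(f"pics/{tag}.npz",im=im,d=d,K=c[0],D=c[1],R=c[2],t=c[3]); return im,d,c
def load(tag):
    z=np.load(f"pics/{tag}.npz"); return z["im"],z["d"],(z["K"],z["D"],z["R"],z["t"])
E
python3 - <<'E'
from h import *
s=arm.sense(); print({k:np.round(v,3).tolist() for k,v in s.items()})
for n in("top","scene"):
    im,d,c=cap(n,n+"0"); print(n,np.round(-c[2].T@c[3],3),(d>0).mean())
E
```

```text
{'t': 0.0, 'joint_pos': [1.507, 0.359, 0.011, -0.0, -1.224, -0.288], 'dq': [0.001, -0.0, -0.0, -0.0, -0.001, 0.0], 'joint_torque': [0.0, -58.272, 29.307, 6.998, 0.007, -0.0], 'position': [0.232, 0.633, 0.234], 'ee_rot': [0.124, -0.124, -0.696, 0.697], 'force': [-0.567, -0.624, -0.01], 'ft_torque': [0.067, 0.021, 0.003], 'finger_gap': 0.998}
top [ 0.531 -0.187  0.904] 0.9961197916666666
scene [0.149 0.227 0.625] 0.996044921875
```

View pics/top0.png

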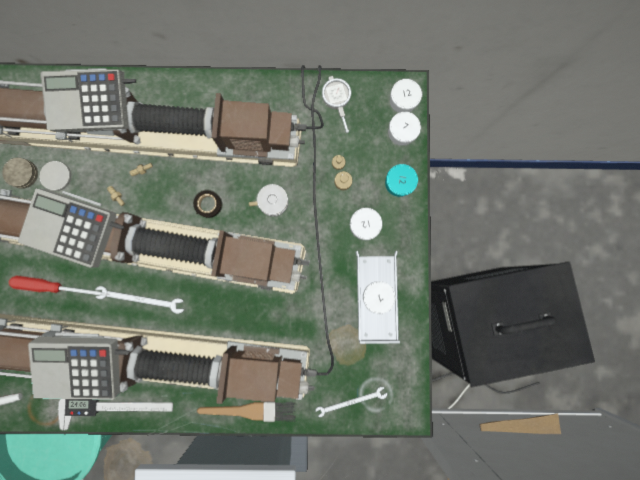

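View pics/scene0.png

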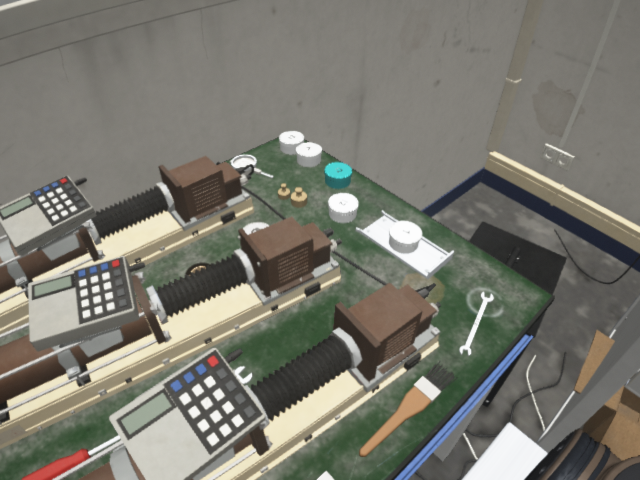

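Top view candidates for the new tin:
- White lidded tin alone just beyond the lane, (366,223). This fits the description.
- Stored pair in the far right corner, (406,95) and (405,127): excluded.
- Turquoise tin (402,180): excluded.
- Cap with stub (272,200) and tape roll (207,204), which fill the other two places.
- Grey disc (54,176), far left beside a cork-like disc.

The lane is at (378,298), with the old tin at (380,298) and the front stop at the picture's lower end. Next I'll measure these and confirm with one crop.

Run:
```python
from h import *
im,d,c=load("top0"); im2,d2,c2=load("scene0")
def cloud(n,d,c):
    v,u=np.mgrid[0:480,0:640]; return world(n,np.c_[u.ravel(),v.ravel()],d=d.ravel(),c=c).reshape(480,640,3)
P=cloud("top",d,c); Q=cloud("scene",d2,c2)
def fit(n,X,I,x0,c):
    # rough lid centre from bright points at lid height, then circle of the lid edge
    m=(np.hypot(X[...,0]-x0[0],X[...,1]-x0[1])<.05)&(X[...,2]>.027)&(X[...,2]<.05)
    z=np.median(X[m][:,2]); m&=abs(X[...,2]-z)<.004
    pts=X[m][:,:2].astype(np.float32); (cx,cy),r=cv2.minEnclosingCircle(pts)
    print(n,"z",z.round(4),"mean",pts.mean(0).round(4),"circ",np.round([cx,cy,r],4),len(pts))
for nm,uv in (("new",(366,223)),("old",(380,298)),("disc",(54,176)),("cap",(272,200))):
    x0=P[uv[1],uv[0]]; print(nm,x0.round(3)); fit("top",P,im,x0,c); fit("scene",Q,im2,x0,c2)
# lane corners by pixel at top
for uv in ((357,252),(397,252),(359,342),(398,342),(359,343)): print(uv,P[uv[1],uv[0]].round(3), world("top",uv,z=.009,c=c).round(4))
print("bench",P[200,385].round(4),P[250,410].round(4))
a=cv2.resize(im[200:360,320:440],None,fx=5,fy=5,interpolation=cv2.INTER_CUBIC)[:,:,::-1][:600]
b=cv2.resize(im[200:350,320:420],None,fx=4,fy=4,interpolation=cv2.INTER_CUBIC)
e=cv2.resize(im2[185:285,330:460],None,fx=3,fy=6,interpolation=cv2.INTER_CUBIC)
cv2.imwrite("pics/crop1.png",np.hstack([b,e])[:,:,::-1])
```

```text
new [ 0.644 -0.293  0.034]
top z 0.0342 mean [ 0.6438 -0.2927] circ [ 0.6441 -0.2928  0.032 ] 771
scene z 0.032 mean [ 0.6402 -0.2924] circ [ 0.6423 -0.2937  0.0336] 497
old [ 0.494 -0.321  0.037]
top z 0.0371 mean [ 0.4967 -0.3189] circ [ 0.4965 -0.3192  0.0321] 818
scene z 0.0355 mean [ 0.4935 -0.3186] circ [ 0.4943 -0.3214  0.0324] 579
disc [0.736 0.352 0.011]
top z nan mean [nan nan] circ [0. 0. 0.] 0
scene z nan mean [nan nan] circ [0. 0. 0.] 0
cap [ 0.689 -0.103  0.031]
top z 0.0353 mean [ 0.6908 -0.1031] circ [ 0.691  -0.1028  0.0308] 651
scene z 0.0337 mean [ 0.7025 -0.1085] circ [ 0.7017 -0.1115  0.0249] 166
(357, 252) [ 0.587 -0.278  0.009] [[ 0.5866 -0.278   0.009 ]]
(397, 252) [ 0.588 -0.362  0.001] [[ 0.5876 -0.3605  0.009 ]]
(359, 342) [ 0.403 -0.284 -0.   ] [[ 0.404  -0.2828  0.009 ]]
(398, 342) [ 0.407 -0.359  0.021] [[ 0.405  -0.3618  0.009 ]]
(359, 343) [ 0.401 -0.283  0.003] [[ 0.402  -0.2828  0.009 ]]
bench [ 0.6973 -0.3371  0.0012] [ 0.5926 -0.3889  0.0021]
  return _methods._mean(a, axis=axis, dtype=dtype,
  ret = ret.dtype.type(ret / rcount)
<stdin>:11: RuntimeWarning: Mean of empty slice.
  ret = um.true_divide(
```

View pics/crop1.png

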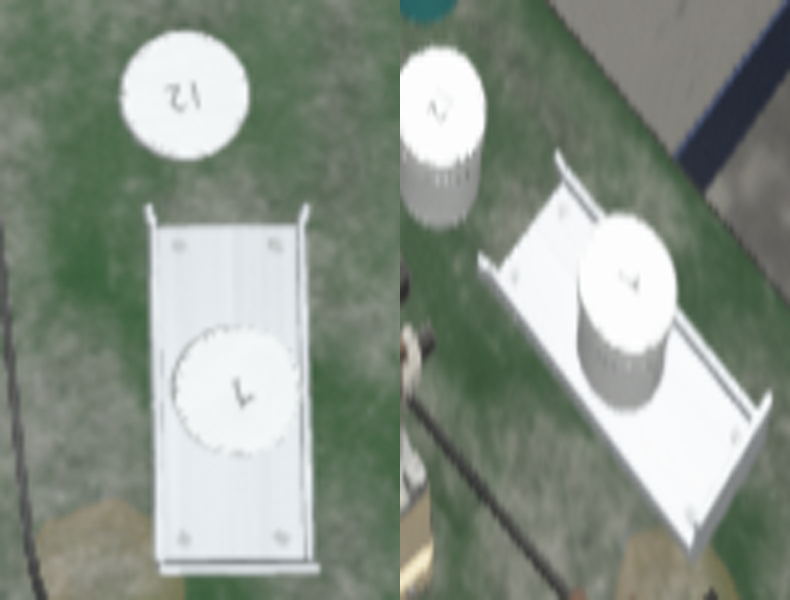

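The crop confirms the choice: the new tin is the lone white tin, crop (185,95), and the old tin is in the lane at crop (240,390). The front stop is at the bottom and the rails flare at the back. Next: lane pose, obstacle heights and move numbers.

```bash
cat >> h.py <<'E'
from scipy.spatial.transform import Rotation as Ro
def tool(s=None):
    s=s or arm.sense(); q=s["ee_rot"]; return np.array(s["position"]),Ro.from_quat([q[1],q[2],q[3],q[0]]).as_matrix()
def go(target,yaw=None,p=None,R=None):
    """shift (fraction) and turn for TCP target; yaw = wanted world angle of jaw axis (deg, mod 180)"""
    if p is None: p,R=tool()
    sh=R.T@(np.array(target)-p); tn=0.
    if yaw is not None:
        cur=np.degrees(np.arctan2(R[1,2],R[0,2])); dy=(yaw-cur+90)%180-90
        tn=dy*np.sign(R[2,1])/360   # tool y up -> same sign, down -> opposite
    return np.round(sh,4),round(tn,4)
E
python3 - <<'E'
from h import *
im,d,c=load("top0")
pts=[(358.2,256.2),(394.8,256.2),(359.5,339.5),(396.8,339.5)]
W=world("top",pts,z=.003,c=c); print(W.round(4))
a=(W[0]+W[1]-W[2]-W[3])[:2]; print("yaw",np.degrees(np.arctan2(a[1],a[0])),"len",np.linalg.norm(a)/2,"mid",W.mean(0).round(4))
v,u=np.mgrid[0:480,0:640]; P=world("top",np.c_[u.ravel(),v.ravel()],d=d.ravel(),c=c)
for y0 in np.arange(-.4,.75,.1):
    m=(abs(P[:,1]-y0)<.05)&(P[:,0]>.25)&(P[:,0]<.85); print(round(y0,1),P[m][:,2].max().round(3) if m.any() else None)
p,R=tool(); print(R.round(3)); 
print(go([.52,.3,.26]),go([.49,-.30,.24],85,p,R))
E
```

```text
[[ 0.5782 -0.2811  0.003 ]
 [ 0.5792 -0.3571  0.003 ]
 [ 0.4082 -0.2845  0.003 ]
 [ 0.4092 -0.3606  0.003 ]]
yaw 1.1571582610117717 len 0.1701012874676361 mid [ 0.4937 -0.3208  0.003 ]
-0.4 0.039
-0.3 0.042
-0.2 0.904
-0.1 0.14
-0.0 0.149
0.1 0.199
0.2 0.2
0.3 0.198
0.4 0.141
0.5 0.035
0.6 None
0.7 None
[[-0.939 -0.    -0.345]
 [ 0.345 -0.001 -0.939]
 [-0.    -1.     0.001]]
(array([-0.3848, -0.0259,  0.2138]), 0.0) (array([-0.5634, -0.0051,  0.7873]), np.float64(-0.0421))
```

Run:
```python
from h import *
p,R=tool()
for t in ([.232,.633,.29],[.42,.5,.30],[.55,.25,.30],[.55,0,.30],[.48,-.32,.26]): print(t,go(t,91,p,R))
```

```text
[0.232, 0.633, 0.29] (array([ 0.0003, -0.0563,  0.0005]), np.float64(-0.0588))
[0.42, 0.5, 0.3] (array([-0.222 , -0.0662,  0.0606]), np.float64(-0.0588))
[0.55, 0.25, 0.3] (array([-0.4302, -0.0659,  0.2504]), np.float64(-0.0588))
[0.55, 0, 0.3] (array([-0.5164, -0.0655,  0.4851]), np.float64(-0.0588))
[0.48, -0.32, 0.26] (array([-0.5609, -0.025 ,  0.8096]), np.float64(-0.0588))
```

Emit:
arm_command(rows=[[1,0,-0.056,0,0],[1,-0.06,-0.066,0.015,-0.02],[1,-0.12,-0.066,0.03,-0.04],[1,-0.17,-0.066,0.045,-0.059],[1,-0.22,-0.066,0.06,-0.059],[1,-0.26,-0.066,0.1,-0.059],[1,-0.305,-0.066,0.14,-0.059],[1,-0.35,-0.066,0.18,-0.059],[1,-0.39,-0.066,0.215,-0.059],[1,-0.43,-0.066,0.25,-0.059],[1,-0.455,-0.066,0.305,-0.059],[1,-0.475,-0.066,0.365,-0.059]])

```text
t: 1.6
position: [0.5528, 0.1262, 0.2997]
ee_rot: [-0.006, 0.007, -0.707, 0.707]
force: [1.0, -0.4, 0.3]
finger_gap: 1.003
```

Run:
```python
from h import *
p,R=tool(); print(p,R.round(3))
for t in ([.55,0,.30],[.48,-.32,.26]): print(t,go(t,91,p,R))
```

```text
[0.55275338 0.12617825 0.2997495 ] [[-1.    -0.001  0.019]
 [-0.019 -0.001 -1.   ]
 [ 0.001 -1.     0.001]]
[0.55, 0, 0.3] (array([ 0.0051, -0.0002,  0.1261]), np.float64(0.0002))
[0.48, -0.32, 0.26] (array([0.0811, 0.0401, 0.4447]), np.float64(0.0002))
```

Emit:
arm_command(rows=[[1,0.005,0,0.06,0],[1,0.01,0,0.12,0],[1,0.02,0,0.18,0],[1,0.04,0,0.24,0],[1,0.055,0,0.3,0],[1,0.07,0.01,0.36,0],[1,0.081,0.03,0.41,0],[1,0.081,0.04,0.445,0],[1,0.081,0.04,0.445,0],[1,0.081,0.04,0.445,0]])

```text
t: 2.85
position: [0.48, -0.3183, 0.2603]
ee_rot: [0.006, -0.007, 0.707, -0.707]
force: [-1.2, 2.0, 0.2]
finger_gap: 1.002
```

Run:
```python
from h import *
im,d,c=cap("wrist","w1"); print("cam",(-c[2].T@c[3]).round(3),"axis",c[2][2].round(2))
v,u=np.mgrid[0:480,0:640]; P=world("wrist",np.c_[u.ravel(),v.ravel()],d=d.ravel(),c=c).reshape(480,640,3)
for x0 in ([.4965,-.3192],[.644,-.2928]):
    m=(np.hypot(P[...,0]-x0[0],P[...,1]-x0[1])<.045)&(P[...,2]>.027)&(P[...,2]<.05)
    if m.sum()>50:
        q=P[m]; print(np.median(q[:,2]).round(4),np.round(cv2.minEnclosingCircle(q[:,:2].astype(np.float32)),4) if 0 else cv2.minEnclosingCircle(q[:,:2].astype(np.float32)),len(q), cv2.boundingRect(m.astype(np.uint8)))
p,R=tool();print(p)
```

```text
cam [ 0.558 -0.317  0.411] axis [-0.29 -0.01 -0.96]
0.0377 ((0.4960539937019348, -0.32202446460723877), 0.032202739268541336) 3394 (297, 151, 66, 66)
0.0348 ((0.6423406600952148, -0.29490959644317627), 0.03247089311480522) 3537 (267, 0, 72, 58)
[ 0.48027713 -0.31796588  0.26069041]
```

View pics/w1.png

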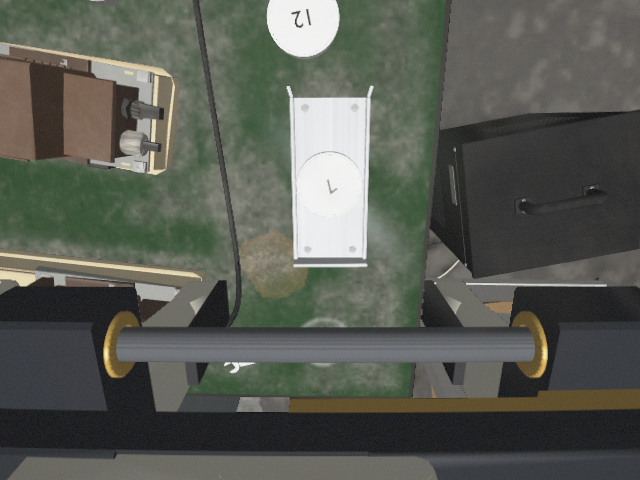

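The wrist view shows the old tin at (330,184) in the lane, with the floor's back edge at row 97 and the stop at about row 262; the new tin is at (303,17). Next I'll get the lane axis and stop from the wrist cloud.

Run:
```python
from h import *
for tag in("w1","top0"):
    im,d,c=load(tag); n="wrist"
    v,u=np.mgrid[0:480,0:640]; P=world(n,np.c_[u.ravel(),v.ravel()],d=d.ravel(),c=c)
    br=(im.reshape(-1,3).min(1)>120)
    X,Y,Z=P.T; box=br&(X>.39)&(X<.60)&(abs(Y+.321)<.05)
    for lo,hi in((.41,.46),(.53,.575)):
        m=box&(X>lo)&(X<hi)&(Z<.02)&(np.hypot(X-.496,Y+.321)>.034); b=[]
        for x in np.arange(lo,hi,.005):
            k=m&(abs(X-x)<.0025)
            if k.sum()>5: b.append([x,Y[k].min(),Y[k].max()])
        b=np.array(b); print(tag,"x",lo,hi,"y edges",np.median(b[:,1]).round(4),np.median(b[:,2]).round(4),"mid",np.median(b[:,1:].mean(1)).round(4))
    k=box&(Z>.014)&(X<.43); print("stop",X[k].min().round(4),np.median(X[k]).round(4),X[k].max().round(4),"z",Z[k].max().round(4),"n",k.sum())
    k=box&(Z<.006)&(abs(Y+.321)<.03); print("floor x",X[k].min().round(4),X[k].max().round(4),"z",np.median(Z[k]).round(4))
p,R=tool(); print(p)
```

```text
w1 x 0.41 0.46 y edges -0.3696 -0.2834 mid -0.326
w1 x 0.53 0.575 y edges -0.3619 -0.2808 mid -0.3214
stop 0.4045 0.4074 0.41 z 0.0247 n 290
floor x 0.3956 0.586 z 0.004
top0 x 0.41 0.46 y edges -0.3638 -0.2809 mid -0.3206
top0 x 0.53 0.575 y edges -0.3625 -0.2788 mid -0.3206
stop 0.4058 0.4084 0.4105 z 0.0253 n 117
floor x 0.4008 0.5999 z 0.0032
[ 0.48027713 -0.31796588  0.26069041]
```

Emit:
arm_command(rows=[[1,-0.016,0.03,0.003,0],[1,-0.016,0.08,0.003,0],[1,-0.016,0.13,0.003,0],[1,-0.016,0.17,0.003,0],[1,-0.016,0.19,0.003,0],[1,-0.016,0.19,0.003,0],[1,-0.016,0.19,0.003,0]])

```text
t: 3.78
position: [0.4974, -0.3208, 0.072]
ee_rot: [-0.008, 0.007, -0.707, 0.707]
force: [-0.0, -0.6, 0.2]
finger_gap: 1.003
```

Run:
```python
from h import *
p,R=tool(); print(p,R.round(4)); print(go([.496,-.321,.0225],91.1,p,R))
```

```text
[ 0.49737358 -0.32082774  0.07195946] [[-9.998e-01  1.800e-03  2.020e-02]
 [-2.020e-02 -8.000e-04 -9.998e-01]
 [-1.800e-03 -1.000e+00  8.000e-04]]
(array([0.0015, 0.0495, 0.0001]), np.float64(0.0002))
```

Emit:
arm_command(rows=[[1,0.001,0.03,0,0],[1,0.001,0.049,0,0],[1,0.001,0.049,0,0],[0.5,0.001,0.049,0,0],[0.5,0.001,0.049,0,0],[0.5,0.001,0.049,0,0],[0.5,0.001,0.049,0,0],[0.5,0.001,0.049,0,0]])

```text
t: 4.78
position: [0.4956, -0.3213, 0.0222]
ee_rot: [-0.007, 0.006, -0.707, 0.707]
force: [-0.7, 1.4, 7.1]
finger_gap: 0.671
```

Run:
```python
from h import *
s=arm.sense(); print({k:np.round(s[k],3) for k in("position","force","ft_torque","finger_gap")})
p,R=tool(); print(go([.441,-.3208,.0225],91.1,p,R))
```

```text
{'position': array([ 0.496, -0.321,  0.022]), 'force': array([-0.734,  1.436,  7.076]), 'ft_torque': array([ 0.415,  0.338, -0.032]), 'finger_gap': np.float64(0.671)}
(array([ 0.0546, -0.0003, -0.0015]), np.float64(-0.0))
```

Emit:
arm_command(rows=[[0.5,0.008,-0.001,0,0],[0.5,0.02,-0.001,0,0],[0.5,0.034,-0.001,0,0],[0.5,0.044,-0.001,0,0],[0.5,0.05,-0.001,0,0],[0.5,0.05,-0.001,0,0]])

```text
t: 5.52
position: [0.4449, -0.3221, 0.0227]
ee_rot: [-0.007, 0.007, -0.707, 0.707]
force: [0.6, 0.3, -0.7]
finger_gap: 0.671
```

Emit:
arm_command(rows=[[0.5,0.003,0,0,0],[0.5,0.004,0,0,0],[0.5,0.004,0,0,0]])

```text
t: 5.9
position: [0.4413, -0.3221, 0.0225]
ee_rot: [0.007, -0.007, 0.707, -0.707]
force: [-0.8, -0.6, -1.3]
finger_gap: 0.674
```

Emit:
arm_command(rows=[[0.5,0.001,0,0,0],[0.5,0.002,0,0,0],[0.5,0.002,0,0,0]])

```text
t: 6.28
position: [0.4392, -0.3222, 0.0226]
ee_rot: [0.007, -0.007, 0.707, -0.707]
force: [0.3, -0.9, -0.7]
finger_gap: 0.67
```

No contact force yet, so I'll step on gently.

Emit:
arm_command(rows=[[0.5,0.001,0,0,0],[0.5,0.0015,0,0,0],[0.5,0.0015,0,0,0]])

```text
t: 6.65
position: [0.4384, -0.3223, 0.0228]
ee_rot: [-0.007, 0.006, -0.707, 0.707]
force: [2.7, 0.4, -2.4]
finger_gap: 0.674
```

Emit:
arm_command(rows=[[0.5,0.001,0,0,0],[0.5,0.0015,0,0,0],[0.5,0.0015,0,0,0]])

```text
t: 7.02
position: [0.4383, -0.3223, 0.023]
ee_rot: [-0.008, 0.006, -0.707, 0.707]
force: [6.4, 1.9, -3.0]
finger_gap: 0.672
```

The old tin is against the stop: force rose to 6 N and the position held at x = 0.4383. Now I'll release, rise and look.

Emit:
arm_command(rows=[[0.5,0,0.001,0,0],[1,0,0.001,0,0],[1,0,0.001,0,0],[1,0,0.001,0,0],[1,0,0,0,0],[1,0,-0.03,0,0],[1,0,-0.08,0,0],[1,-0.04,-0.13,0,0],[1,-0.09,-0.19,0,0],[1,-0.11,-0.23,0,0],[1,-0.11,-0.23,0,0],[1,-0.11,-0.23,0,0]])

```text
t: 8.52
position: [0.5457, -0.3198, 0.2519]
ee_rot: [0.006, -0.007, 0.707, -0.707]
force: [-0.2, -0.3, -0.2]
finger_gap: 1.001
```

Run:
```python
from h import *
im,d,c=cap("wrist","w2"); T=cap("top","top1")
p,R=tool();print(p,R.round(4))
for n,(im,d,c) in(("wrist",(im,d,c)),("top",T)):
  v,u=np.mgrid[0:480,0:640]; P=world(n,np.c_[u.ravel(),v.ravel()],d=d.ravel(),c=c).reshape(480,640,3)
  for x0 in ([.439,-.322],[.643,-.294]):
    m=(np.hypot(P[...,0]-x0[0],P[...,1]-x0[1])<.042)&(P[...,2]>.027)&(P[...,2]<.046)
    if m.sum()>50:
        q=P[m]; print(n,np.median(q[:,2]).round(4),np.round(np.r_[q[:,:2].mean(0),np.hstack(cv2.minEnclosingCircle(q[:,:2].astype(np.float32)))],4),len(q))
```

```text
[ 0.54501535 -0.31989102  0.25115961] [[-9.998e-01 -2.400e-03  1.860e-02]
 [-1.860e-02  9.000e-04 -9.998e-01]
 [ 2.400e-03 -1.000e+00 -1.000e-03]]
wrist 0.0377 [ 0.4421 -0.3227  0.4391 -0.3229  0.0323] 2753
wrist 0.0348 [ 0.6437 -0.2955  0.6431 -0.2953  0.0324] 4186
top 0.0371 [ 0.4399 -0.3193  0.4397 -0.3197  0.0322] 850
```

View pics/w2.png

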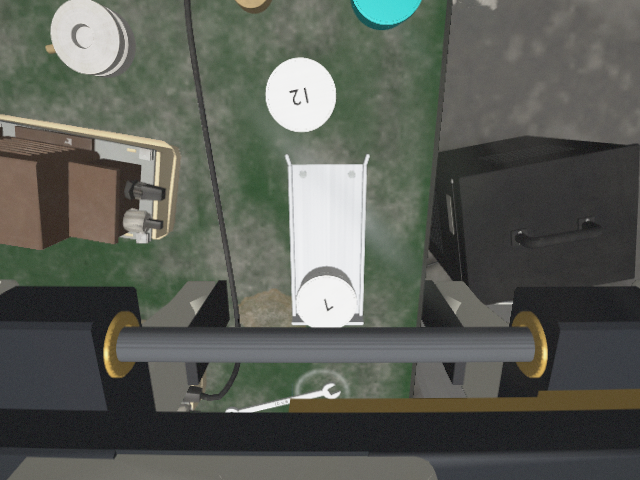

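The wrist view shows the old tin upright at the stop at (327,303), lid circle x = 0.439, and the new tin at (300,95). Going for the new tin.

Run:
```python
from h import *
p,R=tool(); print(go([.6435,-.295,.075],91.1,p,R))
```

```text
(array([-0.0993,  0.1759, -0.0229]), np.float64(-0.0001))
```

Emit:
arm_command(rows=[[1,-0.04,0.02,-0.01,0],[1,-0.08,0.06,-0.02,0],[1,-0.099,0.11,-0.023,0],[1,-0.099,0.15,-0.023,0],[1,-0.099,0.176,-0.023,0],[1,-0.099,0.176,-0.023,0],[1,-0.099,0.176,-0.023,0]])

```text
t: 9.5
position: [0.6449, -0.2957, 0.0774]
ee_rot: [-0.007, 0.007, -0.707, 0.707]
force: [0.7, -0.3, -0.1]
finger_gap: 0.999
```

Run:
```python
from h import *
p,R=tool(); print(p,go([.6435,-.295,.0195],91.1,p,R))
```

```text
[ 0.64494479 -0.29570409  0.07741891] (array([ 0.0015,  0.0579, -0.0008]), np.float64(-0.0))
```

Emit:
arm_command(rows=[[1,0.001,0.03,-0.001,0],[1,0.001,0.057,-0.001,0],[1,0.001,0.057,-0.001,0],[1,0.001,0.057,-0.001,0],[0.5,0.001,0.057,-0.001,0],[0.5,0.001,0.057,-0.001,0],[0.5,0.001,0.057,-0.001,0],[0.5,0.001,0.057,-0.001,0],[0.5,0.001,0.057,-0.001,0]])

```text
t: 10.62
position: [0.6439, -0.2944, 0.02]
ee_rot: [-0.007, 0.007, -0.707, 0.707]
force: [-0.9, -0.3, 3.7]
finger_gap: 0.674
```

Run:
```python
from h import *
p,R=tool(); print(p,arm.sense()["force"],go([.51,-.3218,.065],91.1,p,R))
```

```text
[ 0.64394856 -0.29439412  0.01997737] [-0.87533358 -0.34327159  3.73570905] (array([ 0.1344, -0.0451,  0.0249]), np.float64(-0.0))
```

Emit:
arm_command(rows=[[0.5,0,-0.02,0,0],[0.5,0,-0.045,0,0],[0.5,0.02,-0.045,0.004,0],[0.5,0.05,-0.045,0.01,0],[0.5,0.085,-0.045,0.017,0],[0.5,0.115,-0.045,0.022,0],[0.5,0.132,-0.045,0.0247,0],[0.5,0.132,-0.045,0.0247,0],[0.5,0.132,-0.045,0.0247,0],[0.5,0.132,-0.045,0.0247,0]])

```text
t: 11.88
position: [0.5132, -0.3214, 0.0645]
ee_rot: [-0.007, 0.007, -0.707, 0.707]
force: [0.8, -0.1, -0.6]
finger_gap: 0.678
```

Run:
```python
from h import *
p,R=tool(); s=arm.sense(); print(p,s["force"],s["finger_gap"],go([.510,-.3216,.0235],91.1,p,R))
S=cap("scene","scene1"); cv2.imwrite("pics/s1c.png",cv2.resize(S[0][170:290,300:480],None,fx=4,fy=4,interpolation=cv2.INTER_CUBIC)[:,:,::-1])
```

```text
[ 0.51318273 -0.32135359  0.06451845] [ 0.76744113 -0.10357788 -0.58344226] 0.6776400291936784 (array([0.0032, 0.041 , 0.0002]), np.float64(0.0001))
```

View pics/s1c.png

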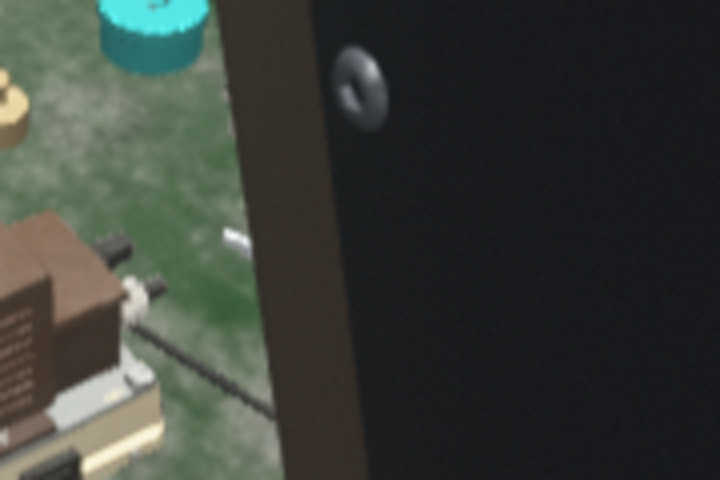

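The gripper hides the lane in that view. The tin is held (gap 0.678), and its old spot is out of sight too. Lowering now.

Emit:
arm_command(rows=[[0.5,0.003,0.015,0,0],[0.5,0.003,0.03,0,0],[0.5,0.003,0.037,0,0],[0.5,0.003,0.038,0,0],[0.5,0.003,0.038,0,0]])

```text
t: 12.55
position: [0.5095, -0.3216, 0.0266]
ee_rot: [-0.007, 0.007, -0.707, 0.707]
force: [0.1, -0.2, -0.9]
finger_gap: 0.67
```

Emit:
arm_command(rows=[[0.5,0,0.001,0,0],[0.5,0,0.0025,0,0],[0.5,0,0.0025,0,0]])

```text
t: 12.92
position: [0.5092, -0.3215, 0.0241]
ee_rot: [0.007, -0.007, 0.707, -0.707]
force: [-0.8, -0.1, -0.5]
finger_gap: 0.675
```

Nearly on the floor. I'll lower a little more, then ease forward to the old tin.

Emit:
arm_command(rows=[[0.5,0,0.0008,0,0],[0.5,0,0.0008,0,0]])

```text
t: 13.18
position: [0.5092, -0.3215, 0.0232]
ee_rot: [-0.007, 0.007, -0.707, 0.707]
force: [0.3, -0.2, -1.3]
finger_gap: 0.67
```

Emit:
arm_command(rows=[[0.5,0.002,0,0,0],[0.5,0.004,0,0,0],[0.5,0.0045,0,0,0],[0.5,0.0045,0,0,0]])

```text
t: 13.68
position: [0.5047, -0.3217, 0.0233]
ee_rot: [-0.007, 0.007, -0.707, 0.707]
force: [1.2, 1.1, -1.5]
finger_gap: 0.672
```

Emit:
arm_command(rows=[[0.5,0.001,0,0,0],[0.5,0.001,0,0,0]])

```text
t: 13.92
position: [0.5037, -0.3216, 0.0233]
ee_rot: [0.007, -0.007, 0.707, -0.707]
force: [-0.3, 0.2, -1.4]
finger_gap: 0.674
```

Emit:
arm_command(rows=[[0.5,0.0005,0.0005,0,0],[0.5,0.001,0.0005,0,0],[0.5,0.001,0.0005,0,0]])

```text
t: 14.3
position: [0.503, -0.3218, 0.023]
ee_rot: [-0.007, 0.007, -0.707, 0.707]
force: [0.0, 0.1, 0.6]
finger_gap: 0.676
```

Emit:
arm_command(rows=[[0.5,0.001,0,0,0],[0.5,0.001,0,0,0]])

```text
t: 14.55
position: [0.502, -0.3218, 0.023]
ee_rot: [-0.007, 0.007, -0.707, 0.707]
force: [0.8, -0.1, 1.3]
finger_gap: 0.677
```

Emit:
arm_command(rows=[[0.5,0.001,0,0,0],[0.5,0.001,0,0,0]])

```text
t: 14.8
position: [0.5009, -0.3218, 0.0229]
ee_rot: [-0.007, 0.007, -0.707, 0.707]
force: [1.1, 0.3, 1.6]
finger_gap: 0.674
```

Emit:
arm_command(rows=[[0.5,0.001,0,0,0],[0.5,0.001,0,0,0]])

```text
t: 15.05
position: [0.5, -0.3218, 0.0229]
ee_rot: [-0.007, 0.007, -0.707, 0.707]
force: [1.1, 0.2, 2.4]
finger_gap: 0.676
```

I expected contact near x = 0.503 but the force is small. I'll look before going on.

Run:
```python
from h import *
im,d,c=cap("wrist","w3"); s=arm.sense(); print(s["position"],s["force"],s["ft_torque"])
v,u=np.mgrid[0:480,0:640]; P=world("wrist",np.c_[u.ravel(),v.ravel()],d=d.ravel(),c=c).reshape(480,640,3)
m=(abs(P[...,2]-.0375)<.006)&(abs(P[...,1]+.322)<.034)&(P[...,0]>.4)&(P[...,0]<.55)
print(cv2.boundingRect(m.astype(np.uint8)),m.sum())
q=P[m]
for x in np.arange(.40,.545,.006):
    k=abs(q[:,0]-x)<.003
    if k.sum()>3: print(round(x,3),k.sum(),q[k,1].min().round(4),q[k,1].max().round(4),np.median(q[k,2]).round(4))
```

```text
[ 0.4999102  -0.32180239  0.02292879] [ 0.80487355 -0.09846284  2.35525443] [-0.10932343 -0.5298356   0.006099  ]
(238, 244, 177, 154) 14312
0.46 46 -0.3454 -0.2981 0.0328
0.466 888 -0.3434 -0.3013 0.0373
0.472 843 -0.3419 -0.3015 0.0378
0.478 1343 -0.3468 -0.296 0.0378
0.484 358 -0.3476 -0.2957 0.0381
0.496 67 -0.3312 -0.2919 0.0374
0.502 2011 -0.3513 -0.2918 0.0379
0.508 2441 -0.356 -0.288 0.0378
0.514 2153 -0.356 -0.2921 0.0378
0.52 1934 -0.3484 -0.2949 0.0378
0.526 1643 -0.3432 -0.2999 0.0376
0.532 585 -0.3342 -0.3092 0.0364
```

View pics/w3.png

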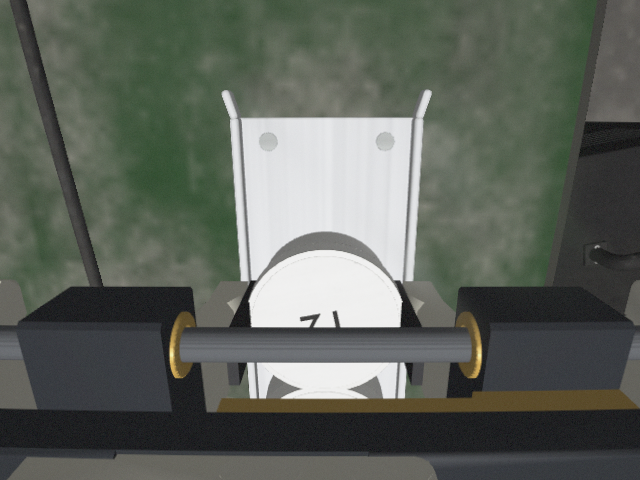

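The wrist view shows the new tin flat on the floor (lid z = 0.0378 throughout), its rear rim at x of about 0.5345, so its axis is at about 0.5025. Its front rim meets the old lid near (325,390). Releasing and checking.

Emit:
arm_command(rows=[[0.5,-0.0005,0,0,0],[1,-0.0005,0,0,0],[1,-0.0005,0,0,0],[1,-0.0005,0,0,0],[1,-0.0005,0,0,0],[1,-0.0005,-0.03,0,0],[1,0,-0.08,0,0],[1,-0.02,-0.13,0,0],[1,-0.04,-0.19,0,0],[1,-0.05,-0.23,0,0],[1,-0.05,-0.23,0,0],[1,-0.05,-0.23,0,0]])

```text
t: 16.6
position: [0.5493, -0.3204, 0.2521]
ee_rot: [0.006, -0.007, 0.707, -0.707]
force: [-0.3, -0.6, -0.1]
finger_gap: 1.001
```

Run:
```python
from h import *
W=cap("wrist","w4"); T=cap("top","top2")
p,R=tool();print(p)
for n,(im,d,c) in(("wrist",W),("top",T)):
  v,u=np.mgrid[0:480,0:640]; P=world(n,np.c_[u.ravel(),v.ravel()],d=d.ravel(),c=c).reshape(480,640,3)
  for x0 in ([.439,-.322],[.503,-.322]):
    m=(np.hypot(P[...,0]-x0[0],P[...,1]-x0[1])<.031)&(P[...,2]>.027)&(P[...,2]<.046)
    q=P[m]; A=np.linalg.lstsq(np.c_[q[:,:2]-q[:,:2].mean(0),np.ones(len(q))],q[:,2],rcond=None)[0]
    print(n,"z",A[2].round(4),"tilt deg",np.degrees(A[:2]).round(2),len(q))
  m=(abs(P[...,2]-.0375)<.006)&(abs(P[...,1]+.321)<.036)&(P[...,0]>.4)&(P[...,0]<.55); q=P[m]
  print("x extent",np.percentile(q[:,0],[.1,99.9]).round(4))
  h=q[:,0]; 
  for lo,hi in((.40,.4711),(.4711,.55)):
    k=q[(h>lo)&(h<hi)]; print(np.round(np.hstack(cv2.minEnclosingCircle(k[:,:2].astype(np.float32))),4))
a=cv2.resize(W[0][80:340,230:430],(400,520),interpolation=cv2.INTER_CUBIC); b=cv2.resize(T[0][240:350,340:420],(378,520),interpolation=cv2.INTER_CUBIC)
cv2.imwrite("pics/fin.png",np.hstack([a,b])[:,:,::-1])
```

```text
[ 0.54888443 -0.3205064   0.25131608]
wrist z 0.0378 tilt deg [-0.13 -0.31] 2343
wrist z 0.0376 tilt deg [-1.29  0.06] 2860
x extent [0.4151 0.5314]
[ 0.4404 -0.3223  0.0331]
[ 0.4999 -0.3223  0.0323]
top z 0.0371 tilt deg [0.01 0.36] 767
top z 0.0373 tilt deg [-0.06  0.96] 326
x extent [0.4083 0.5061]
[ 0.4403 -0.3201  0.0325]
[ 0.494  -0.3186  0.0312]
```

View pics/fin.png

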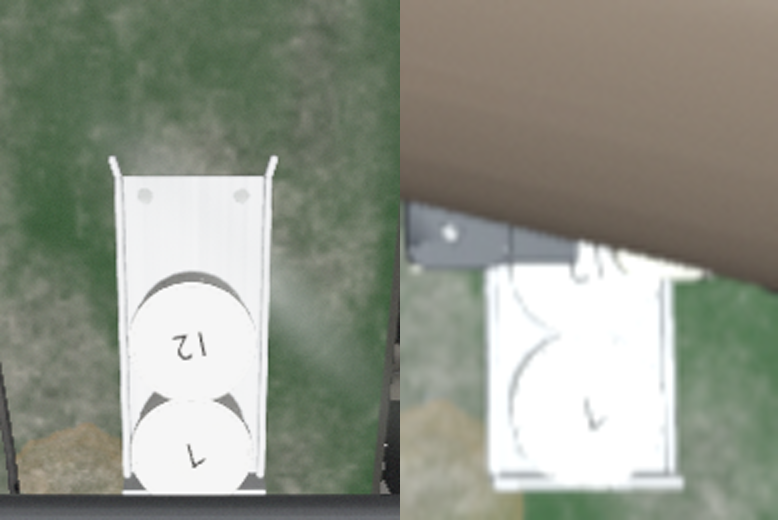

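Both tins look upright and touching in the wrist view, but the arm hides part of the top view. One tilt reading (1.3°) and the 60 mm centre spacing are doubtful. I'll move the arm clear and check from above and from the scene camera.

Emit:
arm_command(rows=[[1,0,-0.05,-0.01,0],[1,0,-0.05,-0.07,0],[1,0,-0.05,-0.13,0],[1,0,-0.05,-0.19,0],[1,0,-0.05,-0.25,0],[1,0,-0.05,-0.31,0],[1,0,-0.05,-0.37,0],[1,0,-0.05,-0.43,0],[1,0.0,-0.05,-0.49,0],[1,0.0,-0.05,-0.53,0],[1,0.0,-0.05,-0.53,0]])

```text
t: 18.08
position: [0.539, 0.2114, 0.301]
ee_rot: [-0.007, 0.009, -0.707, 0.708]
force: [-1.1, -0.5, -0.8]
finger_gap: 0.997
```

Run:
```python
from h import *
from scipy.optimize import least_squares
T=cap("top","top3"); S=cap("scene","scene3")
for n,(im,d,c) in(("top",T),("scene",S)):
  v,u=np.mgrid[0:480,0:640]; P=world(n,np.c_[u.ravel(),v.ravel()],d=d.ravel(),c=c).reshape(480,640,3)
  for x0 in ([.439,-.321],[.503,-.321]):
    m=(np.hypot(P[...,0]-x0[0],P[...,1]-x0[1])<.029)&(P[...,2]>.03)&(P[...,2]<.046)
    q=P[m]; A=np.linalg.lstsq(np.c_[q[:,:2]-q[:,:2].mean(0),np.ones(len(q))],q[:,2],rcond=None)[0]
    print(n,"z",A[2].round(4),"tilt deg",np.degrees(A[:2]).round(2),len(q))
  m=(abs(P[...,2]-.0365)<.005)&(abs(P[...,1]+.321)<.036)&(P[...,0]>.4)&(P[...,0]<.55)
  q=P[m]; print("extent x",q[:,0].min().round(4),q[:,0].max().round(4))
  f=lambda k: cv2.minEnclosingCircle(k.astype(np.float32))
  for lo,hi in((.40,.4711),(.4711,.55)):
    k=q[(q[:,0]>lo)&(q[:,0]<hi)][:,:2]; print(np.round(np.hstack(f(k)),4))
a=cv2.resize(T[0][235:355,335:425],(390,520),interpolation=cv2.INTER_CUBIC); b=cv2.resize(S[0][200:285,345:455],(404,520),interpolation=cv2.INTER_CUBIC)
cv2.imwrite("pics/fin2.png",np.hstack([a,b])[:,:,::-1])
```

```text
top z 0.0372 tilt deg [-0.    0.42] 691
top z 0.0372 tilt deg [-0.15  0.12] 670
extent x 0.4082 0.5317
[ 0.4402 -0.3202  0.0325]
[ 0.5001 -0.3194  0.0322]
scene z 0.0365 tilt deg [-0.22 -0.06] 518
scene z 0.0356 tilt deg [-1.53  0.91] 436
extent x 0.4055 0.5302
[ 0.4401 -0.3202  0.0348]
[ 0.4985 -0.3208  0.0327]
```

View pics/fin2.png

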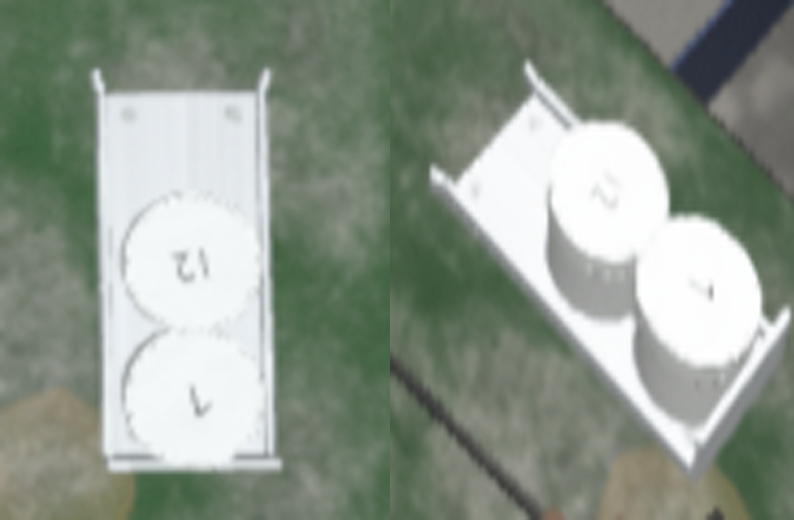

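The top crop shows both tins between the rails, the old one at the stop at (195,395) and the new one at (193,262), rims meeting. I'll recheck the doubtful tilt using only the centre of each lid, on the saved data.

Run:
```python
from h import *
for tag in("top0","w2","top3","scene3","w4","w3"):
  im,d,c=load(tag)
  v,u=np.mgrid[0:480,0:640]; P=world("top",np.c_[u.ravel(),v.ravel()],d=d.ravel(),c=c).reshape(480,640,3)
  for x0 in ([.439,-.321],[.501,-.321]) if tag not in("top0","w2") else ([.643,-.294],):
    m=(np.hypot(P[...,0]-x0[0],P[...,1]-x0[1])<.022)&(P[...,2]>.03)&(P[...,2]<.046)
    q=P[m]
    if len(q)<50: continue
    A=np.linalg.lstsq(np.c_[q[:,:2]-q[:,:2].mean(0),np.ones(len(q))],q[:,2],rcond=None)[0]
    print(tag,x0,"z",A[2].round(4),"tilt",np.degrees(A[:2]).round(2),len(q))
```

```text
top0 [0.643, -0.294] z 0.0343 tilt [-0.24 -0.06] 373
w2 [0.643, -0.294] z 0.0349 tilt [-0.35 -0.04] 1972
top3 [0.439, -0.321] z 0.0371 tilt [-0.25  0.08] 395
top3 [0.501, -0.321] z 0.0372 tilt [0.25 0.55] 392
scene3 [0.439, -0.321] z 0.0366 tilt [-0.37  0.48] 296
scene3 [0.501, -0.321] z 0.0355 tilt [-1.45  0.91] 258
w4 [0.439, -0.321] z 0.0379 tilt [ 0.12 -0.11] 1249
w4 [0.501, -0.321] z 0.0378 tilt [-0.05  0.1 ] 1429
w3 [0.501, -0.321] z 0.0379 tilt [-0.18  0.  ] 5337
```

The close wrist view gives both lids flat (tilt 0.1°) at z = 0.0378 and 0.0379, which matches tins standing on the lane floor. Handing in.

```bash
python3 -c "
from h import *
arm.hand_in(); print('done')"
```

```text
the job is handed in; nothing more can be done
done
```

I pulled the old tin forward to the front stop first. I then took the lone white tin from beyond the lane and set it down behind the old one, easing it forward until they met. I then moved the gripper clear and handed in at about 18 s of the 58 s allowed.

**Last checks that passed:**
- **Position:** the top and wrist views show both tins between the side rails. The old one's axis is at x ≈ 0.440, the expected place at the stop, and the new one is close up behind at x ≈ 0.500.
- **Upright:** the near wrist view gives lid heights of 37.8 and 37.9 mm, with about 0.1° of tilt. Tins standing on the lane floor should read 38 mm.
- **Forces:** the highest reading I saw was about 7 N.

**Checks that disagreed:**
- **Spacing:** the tin axes measure about 60 mm apart, not the 64 mm expected from rim to rim. The contact force was also only 1–2 N. This fits the tin bodies touching rather than the rims.
- **Tilt:** the scene camera suggested about 1.5° of tilt on the new tin. I put this down to noise in that view, since the close wrist and top views show it flat to within about 0.6°.

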